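Load the battery of a jewellery display turntable

TASK

Load the orange battery cell into the empty cradle of the black turntable stand: with the nub end held up, put its flat end in first and push the brass spring contact back with it, then tip the nub end down behind the fixed contact until the cell lies fully home and level, and let go. Do it gently, without forcing the spring to its stop or jamming the cell against the cradle, and leave the spent grey cell and the other things on the counter where they are.

Things in the scene. Friction and masses are not known exactly. Their poses are not given: they have to be found in the camera images.
- cell_center (a point): Centre of the fresh battery cell: an orange cylinder with a brass-coloured band at the nub end, 34 mm in diameter, barrel 60 mm long plus a steel nub 10 mm across and 2 mm long (62 mm overall), 0.1 to 0.2 kg. The point is on the axis, half-way along the 62 mm. x along the cell towards the nub. At the start it lies level, axis 21 mm above the counter, z up.
- cell_nub (a point): Tip of the fresh cell's nub, on the axis, 31 mm in +x from its centre.
- cell_flat (a point): Middle of the fresh cell's flat end, on the axis, 31 mm in -x from its centre; this end goes to the spring.
- cell: The fresh cell; origin on its underside, 17 mm below its centre.
- rest_a: Clear plastic rest (fixed) in which the fresh cell lies along x: 80 by 46 mm, floor 4 mm high, two side ribs 9 mm high that reach 21 mm to each side of the cell's axis. Origin under its middle.
- bay (a point): Mark on the stand at the NOMINAL middle of its grey battery cradle, on the cradle floor (16 mm above the counter). x along the cradle from the spring to the fixed contact, z up. The cradle itself stands shifted by an unknown 0 to 10 mm either way along x from this mark, on a stiff slide that holds it there: feel for it. The cell lies home with its axis 17 mm above this floor.
- spring_mark (a point): NOMINAL place of the free spring contact's face, at floor height, 25 mm in -x of the bay mark (true place shifted with the cradle). The contact: a level brass half-round nose of 4 mm radius, 18 mm wide, axis 13.5 mm above the floor, moves only along -x; 2 N starts it, 1 N more per mm, hard stop after 8.5 mm (10.5 N). Behind it, 18 to 29 mm from its free face, a block 34 mm wide, 24 mm high.
- contact_mark (a point): NOMINAL place of the fixed contact's inner face, at floor height, 31 mm in +x of the bay mark (true place shifted with the cradle): a rigid wall 6 mm thick, 26 mm wide, top 21 mm above the floor. Cell home: nub on this wall, spring pushed in 6 mm (8 N). For the barrel's lower edge to pass down inside this wall the spring must be pushed in 6.5 to 8.5 mm. Pushing it with over 15 N is too much.
- stand: Display stand, fixed, carries the cradle. Origin under the centre of its black base, 150 (x) by 240 (y) by 12 mm; axes as the bay mark, which is at y = -55 mm. White turntable, radius 52 mm, at y = +60 mm, 41 mm high with its rings. Two cradle floor ribs, 5 mm high, 14.5 to 22.5 mm either side of the cradle's axis, centre the cell; beside them nothing is over 16 mm above the counter.
- old_center (a point): Centre of the spent cell, same size and shape as the fresh one but grey with a black band, lying in the other clear rest. Leave it.
- tea_glass: Empty tea glass, 56 mm across and 70 mm high, origin under its middle. Leave it.
- bur_block: Black block with small bits standing in it, 55 mm by 45 mm, 36 mm high, origin under its middle. Leave it.
- pliers: Pliers with orange handles lying flat, 155 mm long, 14 mm high, origin on the counter under the pivot. Leave them.
There are look-alikes about, which are no part of the job. Leave any purple look-alike of the cell alone.

How it is judged:
By the outcome, as a careful person would: the job done as asked, in the order asked, and still so for the second after the job is handed in, with the robot touching nothing.
It also fails if it takes over 64 s, if anything falls off the work surface, if the arm or the gripper's body presses on something with over 40 N, if the wrist force passes 120 N, or if a joint passes its speed limit or range.

ROBOT

A 6-joint arm with a two-finger parallel gripper is mounted at the origin on the work surface. World frame = base frame: x ahead of the robot, y to its left, z up, the work surface at z = 0. Lengths are in m, angles in rad, forces in N, time in s.
With the tool pointing down it reaches from about 0.275 to 0.85 m from the base axis. Payload 19 kg.
Tool frame: the origin (TCP) lies on the centre line of the jaws, within the pads' length; the fingertips stand 14 mm ahead of it and the grasp point (between the pads) lies 5 mm behind it; z points along the fingers, y is the line along which they close (so a half turn about z gives the same grasp; the last joint's range is limited). The gripper opens to 85 mm and grips with 20 to 120 N. Pads are 22 mm wide; open, the fingers measure 114 mm over their backs; the gripper's body (76 mm by 85 mm) begins 54 mm behind the grasp point. The pads swing forward as they close: fully open they stand 13 mm farther back than shut.
Start: joints at [-1.339, 0.15, 1.437, -0, 1.554, -0.134], TCP at [0.206, -0.537, 0.245] pointing down, gripper open.
Joint ranges: [-2.8, 2.8], [-0.68, 2.1], [0.12, 2.68], [-1.39, 4.53], [0.16, 2.79], [-2.81, 2.81]. Speed limits (rad/s): [1.89, 1.89, 2.22, 3.01, 3.01, 3.01].

INTERFACE

Orientations are given as [roll, pitch, yaw] about the fixed x, y, z axes, in that order (R = Rz(yaw) Ry(pitch) Rx(roll)).
In Python, from cell import bot gives the robot as it stands.
- The arm moves only by the tool drive_tool, never from a script. Its argument "increments" is a list of rows, each a list of 7 numbers: the closure, from 0 (fully open) to 1 (shut), then the shift along the world's x, y, z in m, then the turn, a rotation vector about the world's x, y, z in degrees. In form: [[hand, dx, dy, dz, rx, ry, rz], ...]. A call has 1 to 8 rows; each row is the pose to reach, as a shift and turn from the pose commanded when the call began; what a row does not reach only later rows make up. A row lasts 1/10 s, in which the tool goes at most 50 mm and 8.59 degrees, less where a joint would pass 70% of its speed; a pose out of reach is approached as far as the arm can. A call with a gripper value outside its range is refused whole. The fingers move at their own pace and stop on an object; "squeeze" is the grip in N (left out, the last holds). Time passes only in rows, so rows that repeat a pose let the fingers close. It gives the time, the measured TCP pose, the force, the opening and the grip force at its end, in the units of the state.
- bot.state(): the state, without advancing time (a new reading comes with each control period).
- bot.get_image(name): name is "side" or "top" or "wrist"; returns a dict with "pixels" (420x560x3 uint8, blue, green, red), "fx", "fy", "cx", "cy" (pixels), "world_from_camera" (4x4, takes a point from camera to world coordinates); the wrist camera has in their place "hand_eye" (4x4, takes a point from camera to tool coordinates, whose origin is the TCP and whose axes are the flange's). Camera axes: x right, y down, z forward; pixel columns grow to the right and rows downward; lengths in m; the calibration is good to about 2 mm. A picture is of the moment at which its call begins: read the wrist's pose just before it. There is no depth.
- bot.finish_job(): hands the job in; it is judged then, once.
The state is a dict: "t": time; "joint_pos": joint angles; "joint_vel": joint speeds; "joint_efforts": joint torques, N m; "position": TCP position; "orientation": TCP orientation; "wrist_force": force on the tool from outside, world axes, zero at the start; "moment": the same for the moment, N m; "gripper_width": opening from 0.0 (shut) to 1.0 (fully open); "grasp_force": force on a finger pad.
Only numpy, scipy, OpenCV 4.12 (cv2) and the standard library are available. Lean on these libraries where they do the work, as an engineer would, in place of code of your own. Each camera call takes 0.05 s, during which the arm holds its last target. There are 200 camera calls.

## Working session

There is one attempt and no reset: what is moved stays moved. The work goes in short steps, Python scripts to look and compute and a tool call to move; the robot and the scene stay as the last step left them, time stands still between calls to the robot, and variables do not carry over. Pictures are saved under pics/ and viewed, at most 10 in all, crops included, and the job is handed in when it is done.

Besides the shell and the picture viewer there is one more tool, called after "Emit:" by a JSON object that holds its "api" and its "payload", one argument or row to a line. drive_tool: Moves the arm, as the interface text tells. Its arguments: {"type":"object","properties":{"increments":{"type":"array","items":{"type":"array","items":{"type":"number"}}},"squeeze":{"type":"number"}},"required":["increments"]}

```bash
mkdir -p pics; ls
cat > h.py <<'E'
import numpy as np, cv2
from cell import bot
def cam(name):
    im=bot.get_image(name); return im
def ray(im,u,v,T=None):
    T=im["world_from_camera"] if T is None else T
    T=np.array(T); d=T[:3,:3]@np.array([(u-im["cx"])/im["fx"],(v-im["cy"])/im["fy"],1]); return T[:3,3],d
def onz(im,u,v,z,T=None):
    o,d=ray(im,u,v,T); return o+d*(z-o[2])/d[2]
def proj(im,p,T=None):
    T=np.array(im["world_from_camera"] if T is None else T); c=np.linalg.inv(T)@np.append(p,1)
    return im["fx"]*c[0]/c[2]+im["cx"], im["fy"]*c[1]/c[2]+im["cy"]
E
python3 - <<'E'
from h import *
a=cam("top");b=cam("side")
cv2.imwrite("pics/top.png",a["pixels"]);cv2.imwrite("pics/side.png",b["pixels"])
for i in(a,b): print(np.round(i["world_from_camera"],3).tolist(),i["fx"],i["cx"],i["cy"])
print(bot.state())
import pickle;pickle.dump((a,b),open("im0.pkl","wb"))
E
```

```text
pics
[[-0.024, -0.994, 0.108, 0.483], [-1.0, 0.024, -0.002, -0.047], [-0.0, -0.108, -0.994, 0.881], [0.0, 0.0, 0.0, 1.0]] 439.5216303099105 278.6229350359531 215.01208113494712
[[0.995, -0.073, 0.061, 0.532], [-0.093, -0.596, 0.798, -0.827], [-0.021, -0.8, -0.6, 0.644], [0.0, 0.0, 0.0, 1.0]] 464.96345722200454 281.5896104219503 210.9370955557683
{'t': 0.1, 'joint_pos': array([-1.33898339e+00,  1.50928581e-01,  1.43790323e+00, -5.64745929e-06,
        1.55381187e+00, -1.34045324e-01]), 'joint_vel': array([-0.00063948, -0.00116918, -0.00166011,  0.00103061,  0.00024484,
       -0.0011494 ]), 'joint_efforts': array([ 3.65283820e-03, -7.14377546e+01, -5.71795321e+01, -1.15143134e-04,
        7.15034315e-03,  5.91565163e-05]), 'position': array([ 0.20561814, -0.53677481,  0.24477178]), 'orientation': array([-3.14055029e+00, -1.34868831e-04,  3.65858293e-01]), 'wrist_force': array([ 0.2747831 , -0.29891725,  0.56126743]), 'moment': array([ 0.01046894, -0.02569086, -0.00363427]), 'grasp_force': 0.0, 'gripper_width': 0.9979515346782132}
```

View pics/top.png

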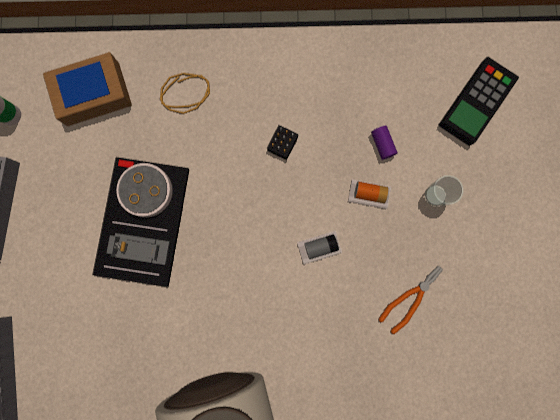

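View pics/side.png

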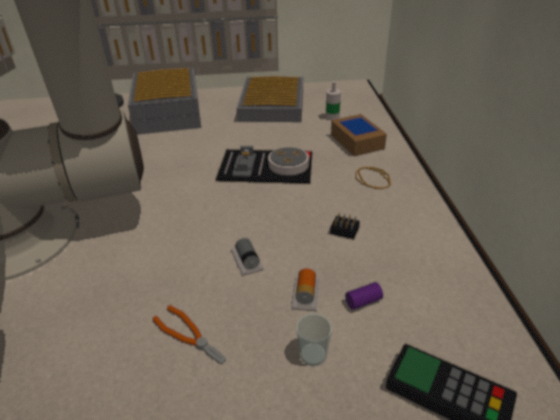

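The top view shows candidates for the cell: the orange one (372,192), the purple look-alike (384,142) and the grey spent one (320,247). I choose the orange one, whose brass band is at its right end. The stand is at (141,222), with its cradle at (138,249), spring on the left and fixed contact on the right.

Run:
```python
from h import *
import pickle;a,b=pickle.load(open("im0.pkl","rb"))
A=a["pixels"]
c1=cv2.resize(A[165:220,335:415],None,fx=5,fy=5,interpolation=cv2.INTER_CUBIC)
c2=cv2.resize(A[150:295,85:200],None,fx=4,fy=4,interpolation=cv2.INTER_CUBIC)
o=np.zeros((580,870,3),np.uint8);o[:275,:400]=c1;o[:580,405:865]=c2
cv2.imwrite("pics/crop.png",cv2.resize(o[:, :], (800,533)))
hsv=cv2.cvtColor(A,cv2.COLOR_BGR2HSV)
m=cv2.inRange(hsv,(3,120,80),(30,255,255));m[:165]=0;m[220:]=0;m[:,:335]=0;m[:,415:]=0
p=np.argwhere(m)[:,::-1].astype(np.float32);r=cv2.minAreaRect(p);print(len(p),r)
bp=cv2.boxPoints(r);print(bp); w=np.array([onz(a,*q,0.03) for q in bp]);print(w.round(4))
# stand base: dark contour
m=cv2.inRange(hsv,(0,0,0),(180,255,45));m[:150]=0;m[295:]=0;m[:,:85]=0;m[:,200:]=0
m=cv2.morphologyEx(m,cv2.MORPH_CLOSE,np.ones((5,5)))
cs=max(cv2.findContours(m,0,2)[0],key=cv2.contourArea);h=cv2.convexHull(cs)
r=cv2.minAreaRect(h);bp=cv2.boxPoints(r);print(r,bp);w=np.array([onz(a,*q,0.012) for q in bp]);print(w.round(4),w.mean(0))
for i in range(4): d=w[(i+1)%4]-w[i];print(np.linalg.norm(d),np.degrees(np.arctan2(d[1],d[0])))
```

```text
481 ((371.748046875, 192.13601684570312), (30.678855895996094, 16.27857780456543), 10.304845809936523)
[[355.20004 197.40001]
 [358.11203 181.38402]
 [388.29605 186.87202]
 [385.38406 202.88802]]
[[ 0.607  -0.1994  0.03  ]
 [ 0.6386 -0.2064  0.03  ]
 [ 0.6263 -0.2651  0.03  ]
 [ 0.5948 -0.2578  0.03  ]]
((140.86654663085938, 221.38629150390625), (76.34410858154297, 121.3934555053711), 10.17551040649414) [[ 92.57196 274.3847 ]
 [114.01782 154.90062]
 [189.16113 168.38788]
 [167.71527 287.87195]]
[[0.4696 0.3184 0.012 ]
 [0.7078 0.2804 0.012 ]
 [0.6765 0.1288 0.012 ]
 [0.4399 0.1711 0.012 ]] [0.57346039 0.22470174 0.012     ]
0.24129974904704343 -9.058826577524316
0.1548227646989376 -101.67242592205464
0.24033093663041366 169.86857983572452
0.15028469885338658 78.63437581307072
```

View pics/crop.png

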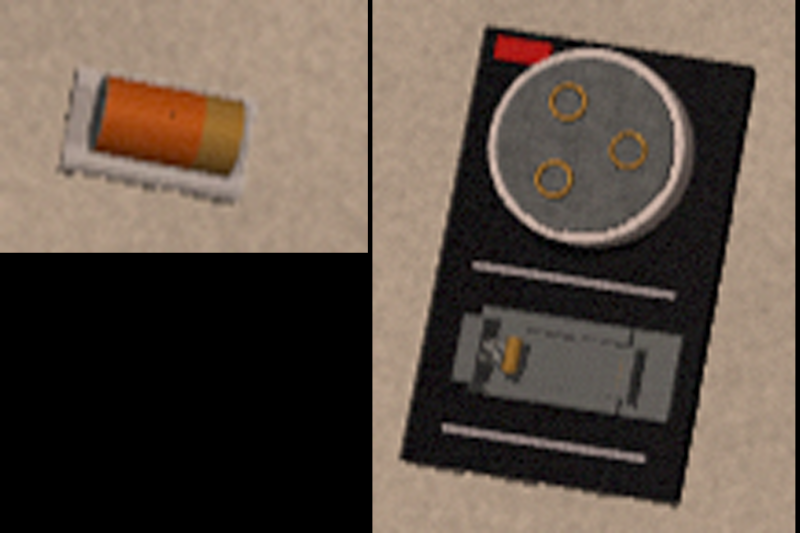

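Emit:
{"api": "drive_tool", "payload": {
  "increments": [
    [0.4, 0.05, 0.037, -0.01, 0, 0, 8],
    [0.4, 0.1, 0.074, -0.02, 0, 0, 16],
    [0.4, 0.15, 0.111, -0.03, 0, 0, 24],
    [0.4, 0.2, 0.148, -0.04, 0, 0, 32],
    [0.4, 0.25, 0.185, -0.05, 0, 0, 40],
    [0.4, 0.3, 0.222, -0.06, 0, 0, 48],
    [0.4, 0.35, 0.26, -0.06, 0, 0, 56],
    [0.4, 0.39, 0.29, -0.06, 0, 0, 57.5]
  ],
  "squeeze": 45
}}

```text
t: 0.9
position: [0.5248, -0.2993, 0.1898]
orientation: [-3.141, -0.0, 1.375]
wrist_force: [0.2, -1.0, -0.3]
gripper_width: 0.599
grasp_force: 0.0
```

Emit:
{"api": "drive_tool", "payload": {
  "increments": [
    [0.4, 0.021, 0.015, 0, 0, 0, 0],
    [0.4, 0.021, 0.015, 0, 0, 0, 0],
    [0.4, 0.021, 0.015, 0, 0, 0, 0],
    [0.4, 0.021, 0.015, 0, 0, 0, 0]
  ]
}}

```text
t: 1.3
position: [0.544, -0.2865, 0.1903]
orientation: [-3.141, 0.0, 1.369]
wrist_force: [-0.1, -0.4, -0.4]
gripper_width: 0.601
grasp_force: 0.0
```

```bash
cat >> h.py <<'E'
from scipy.spatial.transform import Rotation as Ro
def wrist():
    s=bot.state(); im=bot.get_image("wrist"); T=np.eye(4);T[:3,:3]=Ro.from_euler("xyz",s["orientation"]).as_matrix();T[:3,3]=s["position"]
    im["world_from_camera"]=T@np.array(im["hand_eye"]); return s,im
E
python3 - <<'E'
from h import *
s,im=wrist(); cv2.imwrite("pics/w1.png",im["pixels"]); print(s["position"],s["orientation"],s["gripper_width"],s["wrist_force"])
import pickle;pickle.dump((s,im),open("w1.pkl","wb"))
A=im["pixels"];hsv=cv2.cvtColor(A,cv2.COLOR_BGR2HSV)
m=cv2.inRange(hsv,(3,120,60),(30,255,255))
n,l,st,ce=cv2.connectedComponentsWithStats(m)
for i in range(1,n):
  if st[i,4]>400:
    p=np.argwhere(l==i)[:,::-1].astype(np.float32);r=cv2.minAreaRect(p);bp=cv2.boxPoints(r)
    print(st[i],r);print(np.array([onz(im,*q,0.025) for q in bp]).round(4),onz(im,*r[0],0.025))
print(im["hand_eye"])
E
```

```text
[ 0.54396396 -0.28646276  0.190263  ] [-3.14108439e+00  5.31861565e-05  1.36867664e+00] 0.600515121206781 [-0.13491064 -0.40652354 -0.4027137 ]
[ 335   85   39   73 2504] ((353.1546325683594, 120.94876098632812), (36.3575325012207, 73.07803344726562), 3.4682295322418213)
[[ 0.5962 -0.2585  0.025 ]
 [ 0.6093 -0.1987  0.025 ]
 [ 0.6391 -0.2066  0.025 ]
 [ 0.628  -0.267   0.025 ]] [ 0.61831036 -0.23172388  0.025     ]
[ 83 210 102  46 668] ((131.77511596679688, 234.18392944335938), (106.54173278808594, 22.457786560058594), 14.470293045043945)
[[ 0.3422 -0.2805  0.025 ]
 [ 0.3561 -0.2608  0.025 ]
 [ 0.4441 -0.3066  0.025 ]
 [ 0.4319 -0.3278  0.025 ]] [ 0.39306393 -0.29351244  0.025     ]
[[-5.85440619e-04 -9.52639105e-01 -3.04102604e-01  7.71533463e-02]
 [ 9.99999827e-01 -5.38848869e-04 -2.37130536e-04  2.18071618e-04]
 [ 6.20344778e-05 -3.04102690e-01  9.52639255e-01 -1.28440730e-01]
 [ 0.00000000e+00  0.00000000e+00  0.00000000e+00  1.00000000e+00]]
```

View pics/w1.png

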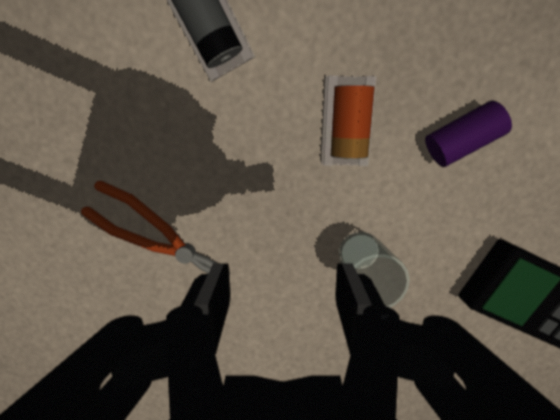

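The wrist view shows the orange cell at (353,121), with its brass band toward the bottom (world -y). The purple one is at (468,133), the grey at (210,35) and the glass at (375,265). Next I go above the cell and measure again.

Emit:
{"api": "drive_tool", "payload": {
  "increments": [
    [0.4, 0.036, 0.027, -0.03, 0, 0, 0],
    [0.4, 0.0735, 0.0545, -0.06, 0, 0, 0],
    [0.4, 0.0735, 0.0545, -0.09, 0, 0, 0],
    [0.4, 0.0735, 0.0545, -0.1, 0, 0, 0],
    [0.4, 0.0735, 0.0545, -0.1, 0, 0, 0],
    [0.4, 0.0735, 0.0545, -0.1, 0, 0, 0]
  ]
}}

```text
t: 1.95
position: [0.6178, -0.2328, 0.0922]
orientation: [3.14, 0.001, 1.368]
wrist_force: [-0.9, -0.7, 0.4]
gripper_width: 0.599
grasp_force: 0.0
```

Run:
```python
from h import *
s,im=wrist(); cv2.imwrite("pics/w2.png",im["pixels"]); print(s["position"],s["orientation"],s["gripper_width"],s["wrist_force"])
A=im["pixels"];hsv=cv2.cvtColor(A,cv2.COLOR_BGR2HSV)
m=cv2.inRange(hsv,(3,120,60),(30,255,255))
n,l,st,ce=cv2.connectedComponentsWithStats(m)
for i in range(1,n):
  if st[i,4]>800:
    p=np.argwhere(l==i)[:,::-1].astype(np.float32);r=cv2.minAreaRect(p);bp=cv2.boxPoints(r)
    print(st[i],r);print(np.array([onz(im,*q,0.025) for q in bp]).round(4),onz(im,*r[0],0.025))
```

```text
[ 0.61781683 -0.23280693  0.09220023] [3.14007648e+00 6.34388426e-04 1.36800261e+00] 0.5994293200519 [-0.88752548 -0.74853936  0.41127573]
[ 256  192   52   93 4074] ((281.5, 238.0), (92.0, 51.0), 90.0)
[[ 0.6079 -0.2012  0.025 ]
 [ 0.6389 -0.2076  0.025 ]
 [ 0.6273 -0.271   0.025 ]
 [ 0.5933 -0.264   0.025 ]] [ 0.61714813 -0.23445262  0.025     ]
[   0  309   69   55 1120] ((31.439191818237305, 335.3851318359375), (81.83833312988281, 16.39091682434082), 35.53767776489258)
[[ 0.4055 -0.2529  0.025 ]
 [ 0.417  -0.2442  0.025 ]
 [ 0.4463 -0.2915  0.025 ]
 [ 0.4346 -0.3014  0.025 ]] [ 0.42550028 -0.27183584  0.025     ]
```

View pics/w2.png

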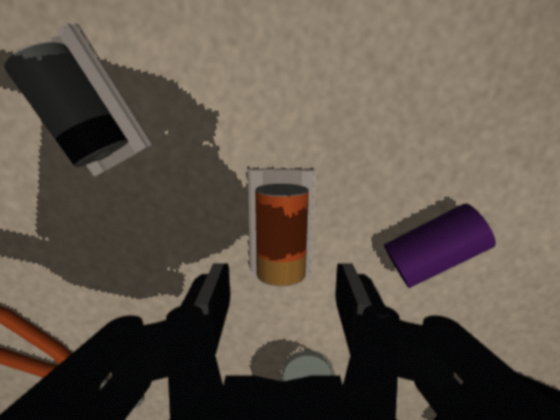

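The cell is at (281,238), between the fingers and aligned with them. I go down.

Emit:
{"api": "drive_tool", "payload": {
  "increments": [
    [0.4, 0.0, 0.002, -0.03, 0, 0, 0],
    [0.4, 0.0, 0.002, -0.05, 0, 0, 0],
    [0.4, 0.0, 0.002, -0.06, 0, 0, 0],
    [0.4, 0.0, 0.002, -0.06, 0, 0, 0],
    [0.4, 0.0, 0.002, -0.06, 0, 0, 0]
  ]
}}

```text
t: 2.5
position: [0.6185, -0.2301, 0.032]
orientation: [3.14, 0.001, 1.369]
wrist_force: [0.5, -0.0, 1.3]
gripper_width: 0.598
grasp_force: 0.0
```

Emit:
{"api": "drive_tool", "payload": {
  "increments": [
    [0.4, -0.001, 0, -0.006, 0, 0, 0],
    [0.4, -0.001, 0, -0.006, 0, 0, 0],
    [0.8, -0.001, 0, -0.006, 0, 0, 0],
    [0.8, -0.001, 0, -0.006, 0, 0, 0],
    [0.8, -0.001, 0, -0.006, 0, 0, 0],
    [0.8, -0.001, 0, -0.006, 0, 0, 0],
    [0.8, -0.001, 0, -0.006, 0, 0, 0]
  ],
  "squeeze": 45
}}

```text
t: 3.2
position: [0.6171, -0.2296, 0.0249]
orientation: [3.141, 0.0, 1.369]
wrist_force: [-3.2, 0.6, 5.8]
gripper_width: 0.38
grasp_force: 44.6
```

Emit:
{"api": "drive_tool", "payload": {
  "increments": [
    [0.8, 0, 0, 0.01, 0, 0, 0],
    [0.8, 0, 0, 0.04, 0, 0, 0],
    [0.8, 0, 0, 0.08, 0, 0, 0],
    [0.8, 0, 0, 0.08, 0, 0, 0]
  ]
}}

```text
t: 3.6
position: [0.6191, -0.2304, 0.1107]
orientation: [3.134, 0.002, 1.369]
wrist_force: [1.0, 0.1, -2.0]
gripper_width: 0.379
grasp_force: 45.3
```

Run:
```python
from h import *
s,im=wrist(); cv2.imwrite("pics/w3.png",im["pixels"]); print(s["position"],s["orientation"],s["gripper_width"],s["wrist_force"],s["moment"])
b=cam("side"); print(proj(b,s["position"]))
u,v=map(int,proj(b,s["position"])); c=b["pixels"][v-50:v+60,u-60:u+60]
o=np.hstack([cv2.resize(im["pixels"],(400,300)),cv2.resize(c,(327,300),interpolation=cv2.INTER_CUBIC)]);cv2.imwrite("pics/c3.png",o)
```

```text
[ 0.61909589 -0.23039975  0.11074753] [3.13380101e+00 2.13922834e-03 1.36943783e+00] 0.37927297301313234 [ 0.99936334  0.11914546 -2.00675966] [ 0.01098977 -0.06195805 -0.02859749]
(np.float64(306.4946394615366), np.float64(248.36911624374665))
```

View pics/c3.png

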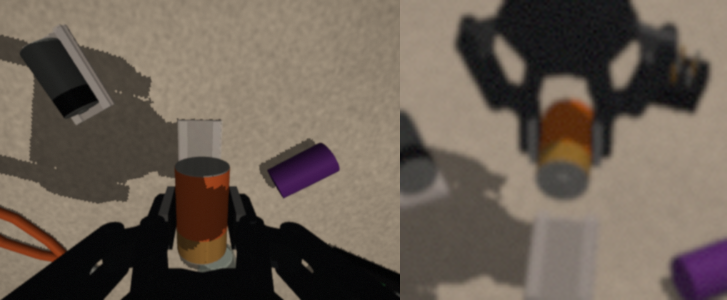

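The cell is held, flat end towards the camera at (203,165) of the left half; the side crop at right shows the nub end facing out. Now I go near the stand for a close look.

Emit:
{"api": "drive_tool", "payload": {
  "increments": [
    [0.8, -0.005, 0.03, 0.04, 0, 0, 0],
    [0.8, -0.02, 0.07, 0.06, 0, 0, 0],
    [0.8, -0.035, 0.115, 0.06, 0, 0, 0],
    [0.8, -0.05, 0.16, 0.06, 0, 0, 0],
    [0.8, -0.065, 0.205, 0.06, 0, 0, 0],
    [0.8, -0.08, 0.25, 0.06, 0, 0, 1],
    [0.8, -0.095, 0.295, 0.06, 0, 0, 1],
    [0.8, -0.11, 0.335, 0.06, 0, 0, 1]
  ]
}}

```text
t: 4.5
position: [0.5056, 0.1074, 0.1633]
orientation: [-3.14, 0.0, 1.387]
wrist_force: [0.5, 0.5, -0.7]
gripper_width: 0.376
grasp_force: 45.8
```

Emit:
{"api": "drive_tool", "payload": {
  "increments": [
    [0.8, -0.008, 0.03, 0, 0, 0, 0],
    [0.8, -0.008, 0.04, 0, 0, 0, 0],
    [0.8, -0.008, 0.04, 0, 0, 0, 0],
    [0.8, -0.008, 0.04, 0, 0, 0, 0],
    [0.8, -0.008, 0.04, 0, 0, 0, 0]
  ]
}}

```text
t: 5.0
position: [0.4993, 0.1445, 0.164]
orientation: [-3.141, 0.0, 1.386]
wrist_force: [-0.2, -0.9, -1.5]
gripper_width: 0.374
grasp_force: 45.7
```

Run:
```python
from h import *
s,im=wrist(); cv2.imwrite("pics/w4.png",im["pixels"]); print(s["position"],s["orientation"],s["gripper_width"],s["wrist_force"],s["moment"])
import pickle;pickle.dump((s,im),open("w4.pkl","wb"))
```

```text
[0.49926018 0.14453837 0.16398481] [-3.14088104e+00  4.26700825e-04  1.38571289e+00] 0.37357203326995747 [-0.16442188 -0.92344845 -1.5022337 ] [-0.05551445 -0.03998672  0.01523989]
```

View pics/w4.png

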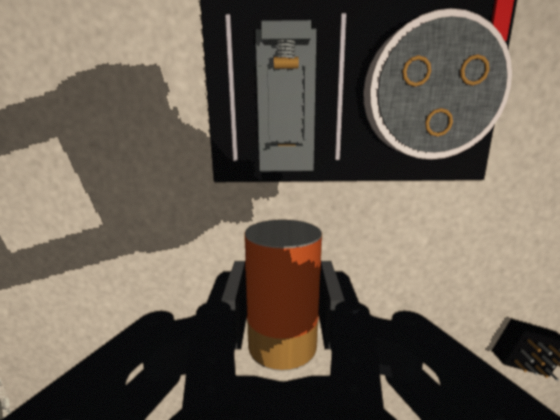

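The view shows the cradle at columns 257–316: the brass nose at about (286,63) and the fixed contact's brass strip at about (287,146). The held cell is at (283,290), with its flat end towards the spring.

Run:
```python
from h import *
import pickle;s,im=pickle.load(open("w4.pkl","rb"))
A=im["pixels"];hsv=cv2.cvtColor(A,cv2.COLOR_BGR2HSV)
m=cv2.inRange(hsv,(8,110,60),(30,255,255));m[:,:262]=0;m[:,312:]=0;m[160:]=0
n,l,st,ce=cv2.connectedComponentsWithStats(m)
for i in range(1,n):
  if st[i,4]>8: print(st[i],ce[i])
for nm,u,v,z in [("nose axis",286,63,.0335)]: print(nm,onz(im,u,v,z))
# white lines
w=cv2.inRange(hsv,(0,0,110),(180,70,255))
for c0,c1 in((220,242),(328,352)):
  q=w.copy();q[:,:c0]=0;q[:,c1:]=0;q[168:]=0
  p=np.argwhere(q)[:,::-1].astype(np.float32);vx,vy,x,y=cv2.fitLine(p,cv2.DIST_HUBER,0,.01,.01).ravel()
  P=[onz(im,x+vx/vy*(v-y),v,.0125) for v in(20,155)];d=P[0]-P[1];print(len(p),np.round(P,4).tolist(),np.degrees(np.arctan2(d[1],d[0])), p[:,1].min(),p[:,1].max())
# base near edge
g=hsv[:,:,2].astype(int)
pts=[]
for u in range(290,480,4):
  col=g[172:192,u];k=np.argmax(np.diff(col));pts.append((u,172+k+.5))
vx,vy,x,y=cv2.fitLine(np.float32(pts),cv2.DIST_HUBER,0,.01,.01).ravel()
P=[onz(im,u,y+vy/vx*(u-x),.012) for u in(214,485)];d=P[1]-P[0];print("edge",np.round(P,4).tolist(),np.degrees(np.arctan2(d[1],d[0])))
# cradle outline cols per row
for v in (80,100,120,155):
  r=g[v,245:330];print(v,[int(245+i) for i in np.where(np.abs(np.diff(r))>18)[0]])
c=g[20:180,287];print([(20+i,int(c[i])) for i in range(len(c)-1) if abs(c[i+1]-c[i])>12])
for u,v in((283.5,230),): print(onz(im,u,v,s["position"][2]-.004))
```

```text
[273  57  26  12 274] [285.34671533  62.43065693]
[282 144  11   1  11] [287. 144.]
nose axis [0.52225364 0.25242024 0.0335    ]
577 [[0.4847, 0.2927, 0.0125], [0.4667, 0.1922, 0.0125]] 79.83057365306448 15.0 159.0
623 [[0.5711, 0.2764, 0.0125], [0.553, 0.176, 0.0125]] 79.79389507037277 14.0 159.0
edge [[0.4431, 0.1723, 0.012], [0.678, 0.1307, 0.012]] -10.04365131530325
80 [255, 256, 257, 301, 304, 314, 315]
100 [256, 257, 304, 314, 315]
120 [256, 257, 258, 301, 313, 314]
155 [258, 259, 312, 313, 314]
[(20, 60), (21, 85), (37, 95), (42, 81), (43, 102), (44, 118), (45, 105), (46, 92), (52, 118), (54, 97), (58, 131), (65, 134), (66, 119), (67, 100), (70, 81), (140, 97), (141, 80), (143, 55), (144, 72), (145, 98), (169, 96), (170, 74), (171, 45)]
[0.50496051 0.17147331 0.15998481]
```

Emit:
{"api": "drive_tool", "payload": {
  "increments": [
    [0.8, 0.003, 0.015, 0, -7, 1.25, 0.1],
    [0.8, 0.007, 0.032, -0.01, -14, 2.5, 0.2],
    [0.8, 0.011, 0.05, -0.03, -21, 3.75, 0.3],
    [0.8, 0.0155, 0.07, -0.05, -24.6, 4.4, 0.4],
    [0.8, 0.0165, 0.0775, -0.07, -24.6, 4.4, 0.4],
    [0.8, 0.0165, 0.0775, -0.074, -24.6, 4.4, 0.4],
    [0.8, 0.0165, 0.0775, -0.074, -24.6, 4.4, 0.4],
    [0.8, 0.0165, 0.0775, -0.074, -24.6, 4.4, 0.4]
  ]
}}

```text
t: 5.85
position: [0.5161, 0.2219, 0.0918]
orientation: [3.139, 0.435, 1.391]
wrist_force: [0.1, 0.4, -1.6]
gripper_width: 0.378
grasp_force: 45.7
```

```bash
cat >> h.py <<'E'
e=np.array([-.1765,-.9843,0]);nn=np.array([.9843,-.1765,0])
def rep(s=None):
    s=s or bot.state(); R=Ro.from_euler("xyz",s["orientation"]).as_matrix(); a=-R[:,0]; u=-R[:,2]; p=np.array(s["position"])
    FE=p-.0285*a-.021*u
    f=np.array(s["wrist_force"])
    print("t %.2f tcp t %.4f L %.4f z %.4f | phi %.2f yawerr %.2f roll %.2f | FE rel springface %.4f z-floor %.4f | F e %.1f n %.1f z %.1f"%(s["t"],p@e,p@nn,p[2],np.degrees(np.arcsin(a[2])),np.degrees(np.arctan2(a@nn,a@e)),np.degrees(R[2,1]),FE@e+.3385,FE[2]-.016,f@e,f@nn,f[2]),np.round(s["moment"],2))
E
python3 - <<'E'
from h import *
rep()
s,im=wrist(); b=cam("side")
u,v=map(int,proj(b,s["position"])); c=b["pixels"][v-60:v+60,u-70:u+70];print(u,v)
o=np.hstack([cv2.resize(im["pixels"],(400,300)),cv2.resize(c,(350,300),interpolation=cv2.INTER_CUBIC)]);cv2.imwrite("pics/c5.png",o)
rep()
E
```

```text
t 5.85 tcp t -0.3095 L 0.4688 z 0.0918 | phi 24.91 yawerr -0.12 roll 0.15 | FE rel springface 0.0120 z-floor 0.0447 | F e -0.4 n 0.0 z -1.6 [ 0.29 -0.07 -0.02]
241 138
t 5.95 tcp t -0.3098 L 0.4688 z 0.0920 | phi 24.90 yawerr -0.12 roll 0.18 | FE rel springface 0.0117 z-floor 0.0449 | F e -0.3 n -0.2 z -1.1 [ 0.35 -0.09  0.01]
```

View pics/c5.png

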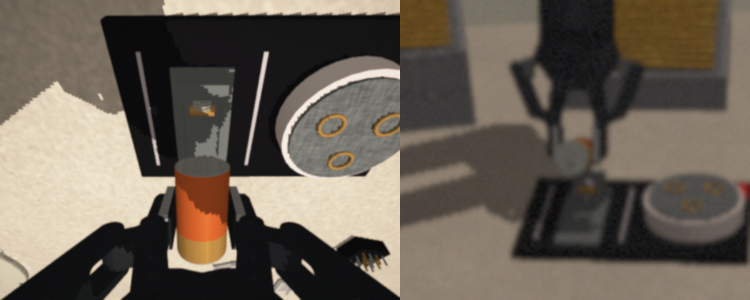

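The left half shows the tilted cell at x≈203, lined up with the cradle (171–236) and the brass nose (203,110). Going down.

Emit:
{"api": "drive_tool", "payload": {
  "increments": [
    [0.8, 0, 0, -0.015, 0, 0, 0],
    [0.8, 0, 0, -0.028, 0, 0, 0],
    [0.8, 0, 0, -0.034, 0, 0, 0],
    [0.8, 0, 0, -0.038, 0, 0, 0],
    [0.8, 0, 0, -0.041, 0, 0, 0],
    [0.8, 0, 0, -0.041, 0, 0, 0],
    [0.8, 0, 0, -0.041, 0, 0, 0]
  ]
}}

```text
t: 6.65
position: [0.5157, 0.2231, 0.0496]
orientation: [3.14, 0.436, 1.394]
wrist_force: [-0.3, 0.4, -1.4]
gripper_width: 0.378
grasp_force: 45.7
```

```bash
python3 -c "
from h import *
rep()"
```

```text
t 6.65 tcp t -0.3107 L 0.4682 z 0.0496 | phi 24.98 yawerr 0.01 roll 0.10 | FE rel springface 0.0109 z-floor 0.0026 | F e -0.3 n -0.4 z -1.4 [ 0.29 -0.11  0.06]
```

Emit:
{"api": "drive_tool", "payload": {
  "increments": [
    [0.8, 0.0002, 0.001, 0, 0, 0, 0],
    [0.8, 0.0004, 0.002, 0, 0, 0, 0],
    [0.8, 0.0005, 0.003, 0, 0, 0, 0],
    [0.8, 0.0005, 0.003, 0, 0, 0, 0],
    [0.8, 0.0005, 0.003, 0, 0, 0, 0]
  ]
}}

```text
t: 7.15
position: [0.5161, 0.2261, 0.0494]
orientation: [3.14, 0.436, 1.394]
wrist_force: [-0.5, 0.3, -1.9]
gripper_width: 0.381
grasp_force: 45.7
```

```bash
python3 -c "
from h import *
rep()"
```

```text
t 7.15 tcp t -0.3136 L 0.4681 z 0.0494 | phi 24.99 yawerr 0.01 roll 0.08 | FE rel springface 0.0079 z-floor 0.0024 | F e -0.2 n -0.5 z -1.9 [ 0.32 -0.07 -0.04]
```

Emit:
{"api": "drive_tool", "payload": {
  "increments": [
    [0.8, 0.0002, 0.001, 0, 0, 0, 0],
    [0.8, 0.0002, 0.001, 0, 0, 0, 0],
    [0.8, 0.0003, 0.002, 0, 0, 0, 0],
    [0.8, 0.0003, 0.002, 0, 0, 0, 0],
    [0.8, 0.0003, 0.002, 0, 0, 0, 0]
  ]
}}

```text
t: 7.65
position: [0.5163, 0.2281, 0.0494]
orientation: [3.14, 0.436, 1.394]
wrist_force: [-0.1, -0.9, -1.8]
gripper_width: 0.381
grasp_force: 45.7
```

```bash
python3 -c "
from h import *
rep()"
```

```text
t 7.65 tcp t -0.3156 L 0.4680 z 0.0494 | phi 24.99 yawerr 0.01 roll 0.08 | FE rel springface 0.0059 z-floor 0.0023 | F e 1.0 n 0.0 z -1.8 [ 0.28 -0.05  0.01]
```

Emit:
{"api": "drive_tool", "payload": {
  "increments": [
    [0.8, 0.0001, 0.0005, 0, 0, 0, 0],
    [0.8, 0.0002, 0.001, 0, 0, 0, 0],
    [0.8, 0.0002, 0.001, 0, 0, 0, 0],
    [0.8, 0.0002, 0.001, 0, 0, 0, 0]
  ]
}}

```text
t: 8.05
position: [0.5165, 0.229, 0.0494]
orientation: [3.14, 0.436, 1.394]
wrist_force: [-0.8, -0.8, -1.5]
gripper_width: 0.378
grasp_force: 45.7
```

```bash
python3 -c "
from h import *
rep()"
```

```text
t 8.05 tcp t -0.3166 L 0.4680 z 0.0494 | phi 24.99 yawerr 0.01 roll 0.08 | FE rel springface 0.0049 z-floor 0.0023 | F e 0.9 n -0.6 z -1.5 [ 0.25 -0.07  0.  ]
```

Emit:
{"api": "drive_tool", "payload": {
  "increments": [
    [0.8, 0.0001, 0.0005, 0, 0, 0, 0],
    [0.8, 0.0002, 0.001, 0, 0, 0, 0],
    [0.8, 0.0002, 0.001, 0, 0, 0, 0],
    [0.8, 0.0002, 0.001, 0, 0, 0, 0]
  ]
}}

```text
t: 8.45
position: [0.5167, 0.23, 0.0494]
orientation: [3.14, 0.436, 1.394]
wrist_force: [-1.4, -2.3, -0.8]
gripper_width: 0.378
grasp_force: 45.7
```

```bash
python3 -c "
from h import *
rep()"
```

```text
t 8.45 tcp t -0.3175 L 0.4680 z 0.0494 | phi 25.00 yawerr 0.01 roll 0.08 | FE rel springface 0.0040 z-floor 0.0023 | F e 2.5 n -1.0 z -0.8 [-0.18  0.02 -0.01]
```

Emit:
{"api": "drive_tool", "payload": {
  "increments": [
    [0.8, 0.0002, 0.001, 0, 0, 0, 0],
    [0.8, 0.0004, 0.002, 0, 0, 0, 0],
    [0.8, 0.0005, 0.003, 0, 0, 0, 0],
    [0.8, 0.0005, 0.003, 0, 0, 0, 0],
    [0.8, 0.0005, 0.003, 0, 0, 0, 0]
  ]
}}

```text
t: 8.95
position: [0.5173, 0.2329, 0.0494]
orientation: [3.14, 0.437, 1.394]
wrist_force: [-0.9, -5.8, -0.3]
gripper_width: 0.373
grasp_force: 45.7
```

```bash
python3 -c "
from h import *
rep()"
```

```text
t 8.95 tcp t -0.3205 L 0.4680 z 0.0494 | phi 25.02 yawerr 0.01 roll 0.08 | FE rel springface 0.0010 z-floor 0.0023 | F e 5.9 n 0.2 z -0.3 [-0.63  0.1  -0.01]
```

Emit:
{"api": "drive_tool", "payload": {
  "increments": [
    [0.8, 0.0002, 0.0012, 0, 0, 0, 0],
    [0.8, 0.0004, 0.0023, 0, 0, 0, 0],
    [0.8, 0.0004, 0.0023, -0.0007, 0, 0, 0],
    [0.8, 0.0004, 0.0023, -0.0013, 0, 0, 0],
    [0.8, 0.0004, 0.0023, -0.0013, 0, 0, 0],
    [0.8, 0.0004, 0.0023, -0.0013, 0, 0, 0]
  ]
}}

```text
t: 9.55
position: [0.5177, 0.235, 0.0488]
orientation: [3.14, 0.437, 1.393]
wrist_force: [-2.8, -7.5, 8.3]
gripper_width: 0.377
grasp_force: 46.2
```

```bash
python3 -c "
from h import *
rep()"
```

```text
t 9.55 tcp t -0.3227 L 0.4681 z 0.0488 | phi 25.04 yawerr -0.01 roll 0.10 | FE rel springface -0.0011 z-floor 0.0017 | F e 7.8 n -1.5 z 8.3 [-1.24  0.52 -0.12]
```

Emit:
{"api": "drive_tool", "payload": {
  "increments": [
    [0.8, 0, 0, 0.001, 0, 0, 0],
    [0.8, 0.0001, 0.0008, 0.001, 0, 0, 0],
    [0.8, 0.0001, 0.0008, 0.001, 0, 0, 0],
    [0.8, 0.0001, 0.0008, 0.001, 0, 0, 0]
  ]
}}

```text
t: 9.95
position: [0.5178, 0.2357, 0.0493]
orientation: [3.14, 0.437, 1.393]
wrist_force: [-2.1, -8.0, 1.4]
gripper_width: 0.377
grasp_force: 45.6
```

```bash
python3 -c "
from h import *
rep()"
```

```text
t 9.95 tcp t -0.3234 L 0.4680 z 0.0493 | phi 25.06 yawerr -0.00 roll 0.08 | FE rel springface -0.0018 z-floor 0.0022 | F e 8.2 n -0.6 z 1.4 [-1.26  0.23 -0.01]
```

Emit:
{"api": "drive_tool", "payload": {
  "increments": [
    [0.8, 0.0001, 0.0004, 0, 0, 0, 0],
    [0.8, 0, -0.0003, -0.0008, 2.46, -0.44, 0],
    [0.8, -0.0002, -0.0009, -0.0015, 4.92, -0.88, 0],
    [0.8, -0.0002, -0.0009, -0.0015, 4.92, -0.88, 0],
    [0.8, -0.0002, -0.0009, -0.0015, 4.92, -0.88, 0]
  ]
}}

```text
t: 10.45
position: [0.5175, 0.2344, 0.0477]
orientation: [3.14, 0.35, 1.393]
wrist_force: [0.0, -7.7, -1.4]
gripper_width: 0.38
grasp_force: 45.4
```

```bash
python3 -c "
from h import *
rep()"
```

```text
t 10.45 tcp t -0.3221 L 0.4680 z 0.0477 | phi 20.05 yawerr -0.03 roll 0.08 | FE rel springface -0.0032 z-floor 0.0022 | F e 7.6 n 1.4 z -1.4 [-1.18  0.18  0.04]
```

Emit:
{"api": "drive_tool", "payload": {
  "increments": [
    [0.8, 0.0001, 0.0005, 0, 0, 0, 0],
    [0.8, 0.0002, 0.001, 0, 0, 0, 0],
    [0.8, 0.0002, 0.001, 0, 0, 0, 0],
    [0.8, 0.0002, 0.001, 0, 0, 0, 0]
  ]
}}

```text
t: 10.85
position: [0.5177, 0.2356, 0.0476]
orientation: [3.14, 0.35, 1.393]
wrist_force: [-1.6, -9.9, -0.1]
gripper_width: 0.383
grasp_force: 45.5
```

```bash
python3 -c "
from h import *
rep()
import time
rep()"
```

```text
t 10.85 tcp t -0.3233 L 0.4680 z 0.0476 | phi 20.08 yawerr 0.00 roll 0.07 | FE rel springface -0.0043 z-floor 0.0021 | F e 10.0 n 0.2 z -0.1 [-1.36  0.14 -0.01]
t 10.85 tcp t -0.3233 L 0.4680 z 0.0476 | phi 20.08 yawerr 0.00 roll 0.07 | FE rel springface -0.0043 z-floor 0.0021 | F e 10.0 n 0.2 z -0.1 [-1.36  0.14 -0.01]
```

Emit:
{"api": "drive_tool", "payload": {
  "increments": [
    [0.8, -0.0001, -0.0005, 0, 0, 0, 0],
    [0.8, -0.0002, -0.001, -0.0009, 2.46, -0.44, 0],
    [0.8, -0.0003, -0.0016, -0.0018, 4.92, -0.88, 0],
    [0.8, -0.0003, -0.0016, -0.0018, 4.92, -0.88, 0],
    [0.8, -0.0003, -0.0016, -0.0018, 4.92, -0.88, 0]
  ]
}}

```text
t: 11.35
position: [0.5173, 0.2337, 0.0457]
orientation: [3.14, 0.263, 1.393]
wrist_force: [-0.5, -8.8, -2.1]
gripper_width: 0.378
grasp_force: 45.4
```

```bash
python3 -c "
from h import *
rep()"
```

```text
t 11.35 tcp t -0.3214 L 0.4679 z 0.0457 | phi 15.07 yawerr -0.02 roll 0.06 | FE rel springface -0.0049 z-floor 0.0020 | F e 8.8 n 1.1 z -2.1 [-1.33  0.1   0.01]
```

Emit:
{"api": "drive_tool", "payload": {
  "increments": [
    [0.8, 0, 0, 0, 0, 0, 0]
  ]
}}

```text
t: 11.45
position: [0.5173, 0.2339, 0.0457]
orientation: [3.14, 0.263, 1.393]
wrist_force: [-1.2, -8.9, -2.5]
gripper_width: 0.381
grasp_force: 45.4
```

```bash
python3 -c "
from h import *
rep()"
```

```text
t 11.45 tcp t -0.3215 L 0.4679 z 0.0457 | phi 15.08 yawerr -0.00 roll 0.06 | FE rel springface -0.0051 z-floor 0.0020 | F e 8.9 n 0.4 z -2.5 [-1.39  0.09  0.03]
```

Emit:
{"api": "drive_tool", "payload": {
  "increments": [
    [0.8, -0.0001, -0.0006, -0.001, 2.46, -0.44, 0],
    [0.8, -0.0002, -0.0012, -0.002, 4.92, -0.88, 0],
    [0.8, -0.0002, -0.0012, -0.002, 4.92, -0.88, 0],
    [0.8, -0.0002, -0.0012, -0.002, 4.92, -0.88, 0]
  ]
}}

```text
t: 11.85
position: [0.5171, 0.2325, 0.0436]
orientation: [3.141, 0.176, 1.393]
wrist_force: [-0.5, -7.5, -3.6]
gripper_width: 0.383
grasp_force: 45.4
```

```bash
python3 -c "
from h import *
rep()"
```

```text
t 11.85 tcp t -0.3201 L 0.4679 z 0.0436 | phi 10.07 yawerr -0.02 roll 0.06 | FE rel springface -0.0060 z-floor 0.0019 | F e 7.4 n 0.8 z -3.6 [-1.42  0.06 -0.04]
```

Emit:
{"api": "drive_tool", "payload": {
  "increments": [
    [0.8, 0, 0, 0, 0, 0, 0]
  ]
}}

```text
t: 11.95
position: [0.5171, 0.2326, 0.0436]
orientation: [3.141, 0.176, 1.393]
wrist_force: [0.1, -9.1, -3.2]
gripper_width: 0.38
grasp_force: 45.5
```

```bash
python3 -c "
from h import *
rep()"
```

```text
t 11.95 tcp t -0.3203 L 0.4679 z 0.0436 | phi 10.09 yawerr -0.00 roll 0.06 | FE rel springface -0.0061 z-floor 0.0019 | F e 9.0 n 1.7 z -3.2 [-1.46  0.02 -0.04]
```

Emit:
{"api": "drive_tool", "payload": {
  "increments": [
    [0.8, -0.0001, -0.0005, -0.0011, 2.46, -0.44, 0],
    [0.8, -0.0002, -0.001, -0.0022, 4.92, -0.88, 0],
    [0.8, -0.0002, -0.001, -0.0022, 4.92, -0.88, 0],
    [0.8, -0.0002, -0.001, -0.0022, 4.92, -0.88, 0],
    [0.8, -0.0002, -0.001, -0.0022, 4.92, -0.88, 0]
  ]
}}

```text
t: 12.45
position: [0.5169, 0.2316, 0.0413]
orientation: [3.141, 0.089, 1.393]
wrist_force: [0.2, -10.3, -4.1]
gripper_width: 0.379
grasp_force: 45.6
```

```bash
python3 -c "
from h import *
rep()"
```

```text
t 12.45 tcp t -0.3192 L 0.4679 z 0.0413 | phi 5.08 yawerr -0.00 roll 0.06 | FE rel springface -0.0073 z-floor 0.0019 | F e 10.1 n 2.1 z -4.1 [-1.54 -0.   -0.05]
```

Emit:
{"api": "drive_tool", "payload": {
  "increments": [
    [0.8, -0.0001, -0.0005, -0.0012, 2.46, -0.44, 0],
    [0.8, -0.0002, -0.0009, -0.0024, 4.92, -0.88, 0],
    [0.8, -0.0002, -0.0009, -0.0024, 4.92, -0.88, 0],
    [0.8, -0.0002, -0.0009, -0.0024, 4.92, -0.88, 0]
  ]
}}

```text
t: 12.85
position: [0.5167, 0.2305, 0.0389]
orientation: [3.141, 0.001, 1.393]
wrist_force: [-0.5, -9.0, -4.8]
gripper_width: 0.378
grasp_force: 45.7
```

```bash
python3 -c "
from h import *
rep()"
```

```text
t 12.85 tcp t -0.3181 L 0.4679 z 0.0389 | phi 0.08 yawerr -0.02 roll 0.06 | FE rel springface -0.0081 z-floor 0.0019 | F e 9.0 n 1.1 z -4.8 [-1.62  0.04 -0.02]
```

Emit:
{"api": "drive_tool", "payload": {
  "increments": [
    [0.8, 0, 0, -0.0005, 0, 0, 0],
    [0.8, 0, 0, -0.001, 0, 0, 0],
    [0.8, 0, 0, -0.001, 0, 0, 0],
    [0.8, 0, 0, -0.001, 0, 0, 0]
  ]
}}

```text
t: 13.25
position: [0.5169, 0.231, 0.0383]
orientation: [3.14, 0.001, 1.394]
wrist_force: [-2.3, -8.8, 1.0]
gripper_width: 0.381
grasp_force: 46.1
```

```bash
python3 -c "
from h import *
rep()"
```

```text
t 13.25 tcp t -0.3186 L 0.4680 z 0.0383 | phi 0.07 yawerr 0.02 roll 0.09 | FE rel springface -0.0085 z-floor 0.0012 | F e 9.1 n -0.7 z 1.0 [-1.56  0.33  0.01]
```

Run:
```python
from h import *
s,im=wrist(); b=cam("side")
u,v=map(int,proj(b,s["position"])); c=b["pixels"][v-40:v+35,u-50:u+50]
o=np.hstack([cv2.resize(im["pixels"],(400,300)),cv2.resize(c,(400,300),interpolation=cv2.INTER_CUBIC)]);cv2.imwrite("pics/c6.png",o)
```

```text
(no output)
```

View pics/c6.png

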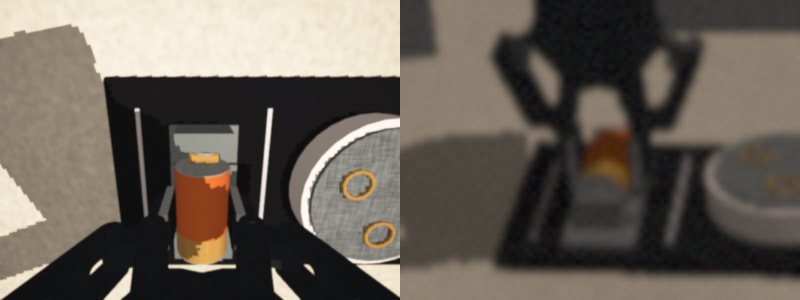

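The wrist half shows the cell at (203,210) lying level against the brass nose (205,158). The side half shows the band end down behind the fixed contact. I ease the nub to the wall.

Emit:
{"api": "drive_tool", "payload": {
  "increments": [
    [0.8, -0.0001, -0.0004, 0, 0, 0, 0],
    [0.8, -0.0001, -0.0008, 0, 0, 0, 0],
    [0.8, -0.0002, -0.0012, 0, 0, 0, 0],
    [0.8, -0.0002, -0.0012, -0.0002, 0, 0, 0],
    [0.8, -0.0002, -0.0012, -0.0002, 0, 0, 0]
  ]
}}

```text
t: 13.85
position: [0.5167, 0.2299, 0.0382]
orientation: [3.14, 0.001, 1.394]
wrist_force: [-2.3, -8.1, 1.9]
gripper_width: 0.384
grasp_force: 46.1
```

```bash
python3 -c "
from h import *
rep()"
```

```text
t 13.85 tcp t -0.3175 L 0.4680 z 0.0382 | phi 0.05 yawerr 0.02 roll 0.09 | FE rel springface -0.0075 z-floor 0.0012 | F e 8.3 n -0.8 z 1.9 [-1.26  0.34  0.04]
```

Emit:
{"api": "drive_tool", "payload": {
  "increments": [
    [0.8, -0.0001, -0.0003, 0, 0, 0, 0],
    [0.8, -0.0001, -0.0006, 0, 0, 0, 0],
    [0.8, -0.0001, -0.0006, 0, 0, 0, 0],
    [0.8, -0.0001, -0.0006, 0, 0, 0, 0]
  ]
}}

```text
t: 14.25
position: [0.5166, 0.2294, 0.0382]
orientation: [3.14, 0.001, 1.394]
wrist_force: [-2.4, -7.5, 1.6]
gripper_width: 0.379
grasp_force: 46.1
```

```bash
python3 -c "
from h import *
rep()"
```

```text
t 14.25 tcp t -0.3169 L 0.4680 z 0.0382 | phi 0.05 yawerr 0.02 roll 0.09 | FE rel springface -0.0069 z-floor 0.0012 | F e 7.9 n -1.1 z 1.6 [-1.17  0.32  0.01]
```

Within a fraction of a millimetre of home; once more, then release.

Emit:
{"api": "drive_tool", "payload": {
  "increments": [
    [0.8, 0, -0.0003, 0, 0, 0, 0],
    [0.8, -0.0001, -0.0006, 0, 0, 0, 0],
    [0.8, -0.0001, -0.0006, 0, 0, 0, 0],
    [0.8, -0.0001, -0.0006, 0, 0, 0, 0]
  ]
}}

```text
t: 14.65
position: [0.5166, 0.2291, 0.0382]
orientation: [3.14, 0.0, 1.394]
wrist_force: [-1.4, -4.9, 1.1]
gripper_width: 0.385
grasp_force: 46.1
```

```bash
python3 -c "
from h import *
rep()"
```

```text
t 14.65 tcp t -0.3167 L 0.4680 z 0.0382 | phi 0.01 yawerr 0.02 roll 0.10 | FE rel springface -0.0067 z-floor 0.0012 | F e 5.1 n -0.5 z 1.1 [-0.81  0.19  0.03]
```

Emit:
{"api": "drive_tool", "payload": {
  "increments": [
    [0.55, 0, 0, 0, 0, 0, 0],
    [0.5, 0, 0, 0, 0, 0, 0],
    [0.45, 0, 0, 0, 0, 0, 0],
    [0.4, 0, 0, 0, 0, 0, 0],
    [0.4, 0, 0, 0, 0, 0, 0],
    [0.4, 0, 0, 0, 0, 0, 0]
  ]
}}

```text
t: 15.25
position: [0.5165, 0.2292, 0.038]
orientation: [3.14, -0.0, 1.394]
wrist_force: [0.1, 0.3, -0.3]
gripper_width: 0.6
grasp_force: 0.0
```

```bash
python3 -c "
from h import *
rep();print(bot.state()['gripper_width'])"
```

```text
t 15.25 tcp t -0.3168 L 0.4679 z 0.0380 | phi -0.01 yawerr 0.01 roll 0.08 | FE rel springface -0.0068 z-floor 0.0010 | F e -0.3 n 0.1 z -0.3 [0.02 0.04 0.  ]
0.5996065574871422
```

Emit:
{"api": "drive_tool", "payload": {
  "increments": [
    [0.4, 0, 0, 0.01, 0, 0, 0],
    [0.4, 0, 0, 0.03, 0, 0, 0],
    [0.4, 0, 0, 0.06, 0, 0, 0],
    [0.4, -0.01, -0.03, 0.1, 0, 0, 0],
    [0.4, -0.02, -0.06, 0.12, 0, 0, 0],
    [0.4, -0.02, -0.09, 0.13, 0, 0, 0],
    [0.4, -0.02, -0.09, 0.13, 0, 0, 0],
    [0.4, -0.02, -0.09, 0.13, 0, 0, 0]
  ]
}}

```text
t: 16.05
position: [0.4966, 0.1388, 0.1688]
orientation: [3.139, -0.001, 1.392]
wrist_force: [-0.1, 0.0, 0.6]
gripper_width: 0.598
grasp_force: 0.0
```

Run:
```python
from h import *
rep()
s,im=wrist(); b=cam("side")
p=np.array([.517,.23,.033])
def crop(i,r):
    u,v=map(int,proj(i,p));x0=max(u-r,0);y0=max(v-r,0);return cv2.resize(i["pixels"][y0:y0+2*r,x0:x0+2*r],(390,390),interpolation=cv2.INTER_CUBIC)
cv2.imwrite("pics/c7.png",np.hstack([crop(im,70),crop(b,35)]))
```

```text
t 16.05 tcp t -0.2243 L 0.4643 z 0.1688 | phi -0.03 yawerr -0.07 roll 0.14 | FE rel springface 0.0857 z-floor 0.1318 | F e 0.0 n -0.1 z 0.6 [-0.   -0.06  0.04]
```

View pics/c7.png

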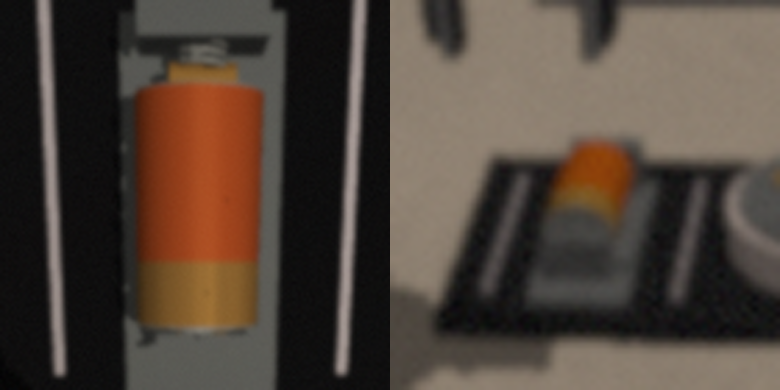

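The cell lies between the brass nose (203,72) and the fixed contact (198,328). It is level: it tapers with distance as the white lines do. It is centred between those lines, and the gripper is clear of it. I hand the job in.

```bash
python3 -c "
from h import *
print(bot.finish_job())"
```

```text
the job is handed in; nothing more can be done
None
```

The orange cell is in the cradle, flat end on the spring and nub behind the fixed contact, level and released. The job took about 16 s and is handed in; the spring push read about 10 N at most, and I touched nothing else.

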